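# Empty the shoe freshener shaker for airing

## Robot

A 6-joint arm with a two-finger parallel gripper is mounted at the origin on the work surface. World frame = base frame: x ahead of the robot, y to its left, z up, the work surface at z = 0. Lengths are in mm, angles in rad, forces in N, time in s.
With the tool pointing down it reaches from about 275 to 1000 mm from the base axis. Payload 8.4 kg.
Tool frame: the origin (TCP) lies at the very end of the fingers, on their centre line; the grasp point (between the pads) lies 19 mm behind it; z points along the fingers, y is the direction in which the jaws open and shut (so a half turn about z gives the same grasp; the last joint's range is limited). The gripper opens to 85 mm and grips with 20 to 120 N. Pads are 22 mm wide; open, the fingers measure 114 mm over their backs; the gripper's body (76 mm by 85 mm) begins 54 mm behind the grasp point. The pads swing forward as they close: fully open they stand 13 mm farther back than shut.
Start: joints at [-1.274, 0.353, 1.633, -0, 1.155, -0.002], TCP at [183.982, -597.309, 231.281] pointing down, gripper open.
Joint ranges: [-2.63, 2.63], [-0.92, 2.1], [0.06, 2.66], [-1.3, 4.44], [0, 2.69], [-3.02, 3.02]. Speed limits (rad/s): [2.22, 2.22, 2.79, 3.14, 3.14, 3.14].

## Interface

Orientations are given as [roll, pitch, yaw] about the fixed x, y, z axes, in that order (R = Rz(yaw) Ry(pitch) Rx(roll)).
In Python, from rig import r, vision gives the robot as it stands.
- The arm moves only by the tool move_arm, never from a script. Its argument "series" is text: rows parted by semicolons, each of 7 numbers parted by spaces: the closure, from -1 (fully open) to 1 (shut), then the shift along the tool's x, y, z in units of 40 mm (1.0 is 40 mm), then the turn, a rotation vector about the tool's x, y, z in degrees. In form: grip tx ty tz ax ay az; .... A call has 1 to 20 rows; each row shifts and turns the pose as measured when the row begins, along the tool's axes as they then stand; what a row does not reach is not made up. A row lasts 1/8 s, in which the tool goes at most 62.5 mm and 10.7 degrees, less where a joint would pass 70% of its speed; a pose out of reach is approached as far as the arm can. A call is refused whole if a number of a shift passes 1 or a number of a turn 10.7, either way. A call with a gripper value outside its range is refused whole. The fingers move at their own pace and stop on an object; "grip_force" is the grip in N (left out, the last holds). Time passes only in rows, so rows that do not move let the fingers close. It gives the time, the measured TCP pose, the force and the opening at its end, in the units of the state.
- r.sense(): the state, without advancing time (a new reading comes with each control period).
- vision.grab_frame(name): name is "scene" or "top"; returns the picture (400x640x3 uint8, red, green, blue); there is no depth.
- vision.camera_params(name): a dict with "fx", "fy", "cx", "cy" (pixels), "k1" (the pictures are not rectified: a ray, as slopes to the right and down, at radius r is drawn at 1 + k1 r^2 times it, then the intrinsics apply), "position" and "rotation" of the camera in the world. Camera axes: x right, y up, looking along -z (the intrinsics and any distortion apply to the point x, -y, -z); pixel columns grow to the right and rows downward; lengths in mm; the calibration is good to about 2 mm. A picture is of the moment at which its call begins. camera_params takes no time and is no camera call.
- r.sign_off(): hands the job in, once; it reports no verdict.
The state is a dict: "clock": time; "qpos": joint angles; "qvel": joint speeds; "joint_efforts": joint torques, N m; "eef_pos": TCP position; "tcp_rot": TCP orientation; "contact_force": force on the tool from outside, world axes, zero at the start; "wrist_torque": the same for the moment, N m; "opening": opening from 0.0 (shut) to 1.0 (fully open).
Only numpy, scipy, OpenCV 4.12 (cv2) and the standard library are available. Lean on these libraries where they do the work, as an engineer would, in place of code of your own. Each camera call takes 0.05 s, during which the arm holds its last target. There are 200 camera calls.

## Task

The freshener balls need airing: with the shaker jar standing in its pocket of the wooden caddy, unscrew the blue perforated cap, lift it off and gently lay it flat on the shelf, then tip all four ceramic balls out of the jar's wide mouth into the white dish. Finally stand the empty jar gently back upright in its pocket, fully down, and leave the two polish tins, the brush and the shoe stretcher where they are.

Things in the scene. Friction and masses are not known exactly. Their poses are not given: they have to be found in the camera images.
- caddy: fixed open wooden caddy, 73 (x) by 191 (y) by 38 mm high, walls 8 mm, floor 8 mm thick; origin at the centre of its underside on the shelf, y along its length. At its +y end is the jar's pocket, 57 mm square inside; the rest is a long cell with a red silicone dauber and a small bottle, both lower than the caddy's walls
- pocket (a point): centre of the pocket's floor (8 mm above the shelf, 59 mm from the caddy's origin along its +y), axes as the caddy's; the pocket is 57 mm square and its walls rise 30 mm above this point
- jar: loose clear plastic shaker jar, 120 g; origin at the centre of its underside, z to its mouth. Body square, 52 mm across flats (faces to its +-x, +-y), corners rounded 6 mm, 4 to 74 mm high, on a 46 mm foot; straight bore 44 mm wide, floor at 4 mm. Round neck 48 mm across, 74 to 98 mm high, with three thread ramps out to 55 mm. The pocket (2.5 mm play a side) lets it turn only 8 degrees
- jar_mouth (a point): centre of the jar's open rim, 98 mm above the jar's origin along its z
- jar_grip (a point): point on the jar's axis 55 mm above its underside, a good height to grip its flat sides (free of the pocket above 30 mm)
- cap: loose blue perforated screw cap, 62 mm across, 24 mm high, 30 g; origin at the centre of its lower (open) edge, z up through its holed top. Screwed on, that edge is 77 mm above the jar's underside. Three inner lugs sit under the jar's thread ramps: turned anticlockwise (from above) by 1.2 rad (1.0 to 1.4) it is free and lifts straight off. Turns lightly; pulled up unturned it takes the jar along
- cap_mid (a point): point on the cap's axis at half its height, 12 mm above its lower edge
- ball0_center (a point): centre of a terracotta-coloured ceramic ball, 18 mm across, 11 g, loose in the jar; too big for the cap's holes
- ball1_center (a point): centre of the second such ball
- ball2_center (a point): centre of the third such ball
- ball3_center (a point): centre of the fourth such ball
- dish: loose round white ceramic dish, 600 g, 146 mm across its rim, 40 mm high, wall 4 mm, inner floor 5 mm above its underside and about 116 mm across; origin at the centre of its underside
- dish_in (a point): centre of the dish's inner floor, 5 mm above its underside
- tin_brown: bystander: brown polish tin, 72 mm across, 25 mm high; origin at the centre of its underside
- tin_black: bystander: black polish tin, 72 mm across, 25 mm high; origin at the centre of its underside
- brush: bystander: shoe brush, 170 (its x) by 54 by 44 mm high, wooden back, black bristles down; origin at the centre of its underside
- stretcher: bystander: chrome shoe stretcher with a twist knob, 234 (its x) by 66 by 46 mm high; origin under its middle, toe to its +x, knob to its -x
Mind the look-alikes: they are no part of the job. What is shaped like the cap but green, orange or pink is not meant.

How it is judged:
By the outcome, as a careful person would: the job done as asked, in the order asked, and still so for the second after the job is handed in, with the robot touching nothing.
It also fails if it takes over 58 s, if anything falls off the work surface, if the arm or the gripper's body presses on something with over 40 N, if the wrist force passes 120 N, or if a joint passes its speed limit or range.

## Working session

There is one attempt and no reset: what is moved stays moved. The work goes in short steps, Python scripts to look and compute and a tool call to move; the robot and the scene stay as the last step left them, time stands still between calls to the robot, and variables do not carry over. Pictures are saved under pics/ and viewed, about 8 in all and at most 12, crops included, and the job is handed in when it is done.

Besides the shell and the picture viewer there is one more tool, called after "Request:" by a JSON object that holds its "name" and its "arguments", one argument or row to a line. move_arm: Moves the arm, as the interface text tells. Its arguments: {"type":"object","properties":{"series":{"type":"string"},"grip_force":{"type":"number"}},"required":["series"]}

```bash
mkdir -p pics; ls; python3 - <<'E'
from rig import r, vision
import cv2
for n in("scene","top"):
    f=vision.grab_frame(n); cv2.imwrite(f"pics/{n}0.png",f[:,:,::-1]); print(n,vision.camera_params(n))
print(r.sense())
E
```

```text
pics
scene {'fx': 427.8949015072455, 'fy': 427.8949015072455, 'cx': 321.52482133710464, 'cy': 204.5821121656316, 'k1': -0.01801817119148645, 'position': array([1055.61049904, -395.35354756,  596.7946294 ]), 'rotation': array([ 0.89923654, -0.01302111,  0.83544953])}
top {'fx': 419.2573589282595, 'fy': 419.2573589282595, 'cx': 318.94679124118545, 'cy': 197.4717977493967, 'k1': -0.08010509286591004, 'position': array([511.78363284,  60.14896254, 889.41005756]), 'rotation': array([ 0.08264099, -0.01527061, -1.58066315])}
{'clock': 0.1, 'qpos': array([-1.27436200e+00,  3.53605478e-01,  1.63410112e+00, -7.20690766e-06,
        1.15522410e+00, -2.40913965e-03]), 'qvel': array([ 0.00068009, -0.00128231, -0.00127661,  0.00077481,  0.00089765,
       -0.00072853]), 'joint_efforts': array([ 1.04387720e-03, -6.06355476e+01, -3.42818534e+01,  6.44469651e-05,
        3.79991528e-03,  1.09301858e-06]), 'eef_pos': array([ 183.8668644 , -596.85895702,  230.60246486]), 'tcp_rot': array([-3.14025459e+00,  3.36603422e-06,  2.98846380e-01]), 'contact_force': array([-0.77794764,  0.08137359, -0.28243089]), 'wrist_torque': array([0.07662405, 0.03094651, 0.01125206]), 'opening': 1.0033313441045586}
```

View pics/scene0.png

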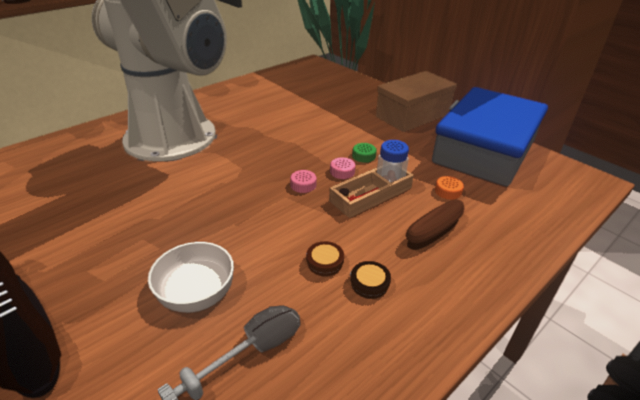

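View pics/top0.png

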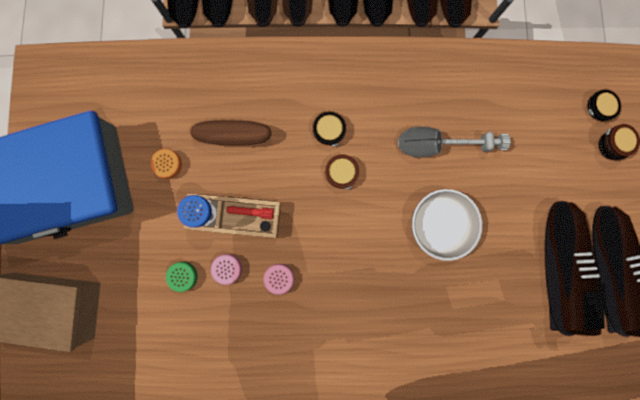

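The top view shows the blue cap and jar at about (195,211), the caddy to its right, and the dish at (447,225). The tins are at (330,128) and (342,172). The scene view shows the cap at (394,150) and the dish at (191,277).

```bash
cat > h.py <<'E'
import numpy as np, cv2
from scipy.spatial.transform import Rotation as R
from rig import r, vision
P={n:vision.camera_params(n) for n in("scene","top")}
def ray(n,u,v):
    p=P[n]; d=np.array([(u-p['cx'])/p['fx'],(v-p['cy'])/p['fy']]); s=d.copy()
    for _ in range(20): s=d/(1+p['k1']*(s@s))
    return p['position'],R.from_euler('xyz',p['rotation']).apply([s[0],-s[1],-1])
def onz(n,u,v,z):
    o,d=ray(n,u,v); return o+d*(z-o[2])/d[2]
def proj(n,X):
    p=P[n]; c=R.from_euler('xyz',p['rotation']).inv().apply(np.asarray(X)-p['position'])
    s=np.array([c[0],-c[1]])/-c[2]; s=s*(1+p['k1']*(s@s)); return s*p['fx']+[p['cx'],p['cy']]
def blobs(n,img,lo,hi,amin=30,box=None):
    m=cv2.inRange(cv2.cvtColor(img,cv2.COLOR_RGB2HSV),np.array(lo),np.array(hi))
    if box: k=np.zeros_like(m);x0,y0,x1,y1=box;k[y0:y1,x0:x1]=1;m*=k
    cs,_=cv2.findContours(m,cv2.RETR_EXTERNAL,cv2.CHAIN_APPROX_NONE)
    return [c for c in cs if cv2.contourArea(c)>amin]
E
python3 - <<'E'
from h import *
print([a for a in dir(r) if a[0]!='_'],[a for a in dir(vision) if a[0]!='_'])
I={n:cv2.imread(f"pics/{n}0.png")[:,:,::-1].copy() for n in P}
for n,box in(("top",(170,185,225,235)),("scene",(375,135,415,175))):
    for c in blobs(n,I[n],(105,120,40),(125,255,255),box=box):
        h=cv2.convexHull(c)
        e=cv2.fitEllipse(h); b=cv2.boundingRect(c); print(n,"cap",e,b, onz(n,*e[0],109).round(1), onz(n,*e[0],97).round(1))
for n,box in(("top",(400,180,495,270)),("scene",(140,235,245,320))):
    for c in blobs(n,I[n],(0,0,110),(179,50,255),amin=800,box=box):
        h=cv2.convexHull(c); e=cv2.fitEllipse(h); print(n,"dish",e,onz(n,*e[0],40).round(1))
# caddy rim outline from top
for c in blobs("top",I["top"],(10,30,130),(25,150,255),amin=100,box=(180,185,290,245)):
    q=cv2.minAreaRect(c); print("caddy",cv2.contourArea(c),[onz("top",*p,38).round(1) for p in cv2.boxPoints(q)])
# neighbours
for nm,lo,hi in(("green",(50,80,40),(75,255,255)),("orange",(5,200,150),(15,255,255)),("pink",(160,80,120),(179,200,255))):
    for c in blobs("top",I["top"],lo,hi,amin=100): e=cv2.minEnclosingCircle(c); print(nm,onz("top",*e[0],24).round(0),e[1])
for nm,p in(("tinBr",(342,172)),("tinBl",(330,128)),("brushL",(191,132)),("brushR",(271,132)),("bluebox",(130,212)),("boxcorner",(75,340))): print(nm,onz("top",*p,25).round(0))
cv2.imwrite("pics/c1.png",np.hstack([cv2.resize(I["top"][170:300,150:300],None,fx=3,fy=3,interpolation=2),cv2.resize(I["scene"][130:230,320:430],(430,390),interpolation=2)])[:,:800,::-1])
E
```

```text
['MotionError', 'sense', 'sign_off'] ['camera_params', 'grab_frame']
top cap ((194.0020294189453, 210.85397338867188), (31.153915405273438, 33.28388977050781), 100.76893615722656) (178, 196, 33, 31) [553.2 281.3 109. ] [553.9 284.7  97. ]
scene cap ((394.0133056640625, 150.39889526367188), (22.24102210998535, 27.592124938964844), 96.32052612304688) (381, 140, 27, 22) [567.8 268.6 109. ] [555.8 285.   97. ]
top dish ((446.6619873046875, 224.3991241455078), (70.08251190185547, 71.85877990722656), 155.78329467773438) [ 524.4 -214.6   40. ]
scene dish ((190.73504638671875, 275.44464111328125), (66.17359161376953, 86.14055633544922), 70.33265686035156) [ 538.  -221.6   40. ]
caddy 4876.5 [array([489.9, 329.4,  38. ]), array([610.3, 331.2,  38. ]), array([608.3, 107.3,  38. ]), array([488.4, 107.9,  38. ])]
green [423. 331.  24.] 15.403169631958008
pink [417. 131.  24.] 15.261869430541992
tinBr [636.  -2.  25.]
tinBl [730.  22.  25.]
brushL [724. 314.  25.]
brushR [722. 146.  25.]
bluebox [556. 440.  25.]
boxcorner [291. 555.  25.]
```

View pics/c1.png

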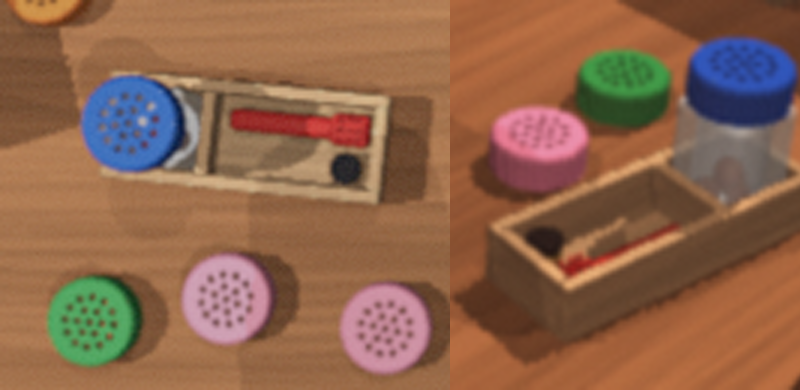

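The two views agree on the cap: it is at about (555, 285), with its middle at z≈97 mm, as expected. The dish is near (526,-216). I'm moving above the cap now.

Request:
{"name": "move_arm", "arguments": {
  "series": "-1 0.81 -0.966 0 0 0 0;-1 0.81 -0.966 0 0 0 0;-1 0.81 -0.966 0 0 0 0;-1 0.81 -0.966 0 0 0 0;-1 0.81 -0.966 0 0 0 0;-1 0.81 -0.966 0 0 0 0;-1 0.81 -0.966 0 0 0 0;-1 0.81 -0.966 0 0 0 0;-1 0.81 -0.966 0 0 0 0;-1 0.81 -0.966 0 0 0 0;-1 0.81 -0.966 0 0 0 0;-1 0.81 -0.966 0 0 0 0;-1 0.81 -0.966 0 0 0 0;-1 0.81 -0.966 0 0 0 0;-1 0.81 -0.966 0 0 0 0;-1 0.81 -0.966 0 0 0 0;-1 0.81 -0.966 0 0 0 0;-1 0.81 -0.966 0 0 0 0",
  "grip_force": 30
}}

```text
clock: 2.35
eef_pos: [544.5, 264.2, 228.9]
tcp_rot: [-3.14, 0.0, 0.294]
contact_force: [1.1, -0.4, 0.2]
opening: 1.001
```

```bash
cat >> h.py <<'E'
import json,os
def log():
    s=r.sense(); L=json.load(open('log.json')) if os.path.exists('log.json') else []
    L.append([list(s['qpos']),list(s['eef_pos']),list(s['tcp_rot'])]); json.dump(L,open('log.json','w')); return s
def to(p=None,rpy=None):
    """shift (40mm units) and rotvec deg in tool axes from measured pose"""
    s=r.sense(); T=R.from_euler('xyz',s['tcp_rot'])
    if p is not None: print('shift/40',(T.inv().apply(np.array(p)-s['eef_pos'])/40).round(3))
    if rpy is not None: print('rot deg',np.degrees((T.inv()*R.from_euler('xyz',rpy)).as_rotvec()).round(1))
E
python3 - <<'E'
from h import *
import json
json.dump([[[-1.27436,.353605,1.634101,0,1.155224,-.002409],[183.867,-596.859,230.602],[-3.14025,0,.298846]]],open('log.json','w'))
s=log(); print(s['qpos'].round(3)); to([555,285,87])
c=[onz("top",150+a/3,170+b/3,38) for a,b in((110,72),(390,95),(380,203),(103,172))]
print(np.round(c,1))
for a,b in((1,0),(2,3)): d=c[b]-c[a]; print('yaw y-axis',np.degrees(np.arctan2(-d[0],d[1])))
print('centre',np.mean(c,0))
E
```

```text
[0.448 0.325 1.68  0.002 1.137 1.725]
shift/40 [ 0.404 -0.417  3.549]
[[591.6 317.1  38. ]
 [574.3 125.8  38. ]
 [501.4 132.7  38. ]
 [523.6 320.9  38. ]]
yaw y-axis -5.179847897118016
yaw y-axis -6.738114596751212
centre [547.72692082 224.1143187   38.        ]
```

Request:
{"name": "move_arm", "arguments": {
  "series": "-1 0.4 -0.41 0.3 0 0 0;-1 0 0 0.85 0 0 0;-1 0 0 0.85 0 0 0;-1 0 0 0.85 0 0 0;-1 0 0 0.3 0 0 0;-1 0 0 0 0 0 0"
}}

```text
clock: 3.1
eef_pos: [555.9, 290.0, 98.2]
tcp_rot: [-3.14, 0.001, 0.299]
contact_force: [0.1, -0.4, 0.4]
opening: 1.003
```

```bash
python3 - <<'E'
from h import *
log(); to([554.5,285,87])
f=vision.grab_frame("scene"); cv2.imwrite("pics/s2.png",cv2.resize(f[60:260,250:500],None,fx=3,fy=3)[:,:,::-1])
E
```

```text
shift/40 [-0.07   0.109  0.279]
```

View pics/s2.png

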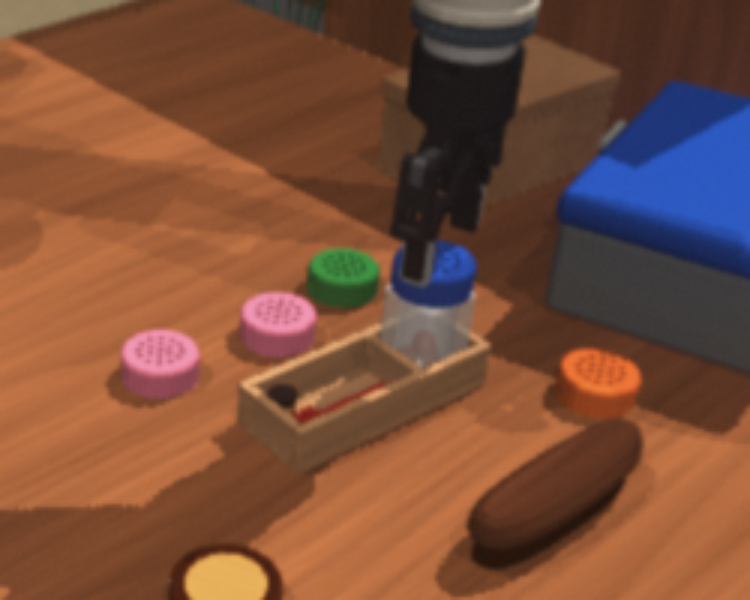

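The open fingers straddle the blue cap, with the near finger tip at about (417,280) in the crop. I'll lower the last bit and close.

Request:
{"name": "move_arm", "arguments": {
  "series": "-1 -0.07 0.1 0.2 0 0 0;-1 0 0 0.15 0 0 0;-1 0 0 0 0 0 0;0 0 0 0 0 0 0;0.5 0 0 0 0 0 0;1 0 0 0 0 0 0;1 0 0 0 0 0 0;1 0 0 0 0 0 0;1 0 0 0 0 0 0;1 0 0 0 0 0 0",
  "grip_force": 30
}}

```text
clock: 4.4
eef_pos: [556.8, 286.1, 87.8]
tcp_rot: [-3.139, -0.006, 0.298]
contact_force: [0.6, 0.2, 0.0]
opening: 0.719
```

Request:
{"name": "move_arm", "arguments": {
  "series": "1 0 0 0 0 0 -10;1 0 0 0 0 0 -10;1 0 0 0 0 0 -10;1 0 0 0 0 0 -10;1 0 0 0 0 0 -10;1 0 0 0 0 0 -10;1 0 0 0 0 0 -10;1 0 0 0 0 0 -5;1 0 0 0 0 0 0"
}}

```text
clock: 5.52
eef_pos: [555.9, 286.4, 87.8]
tcp_rot: [3.138, -0.005, 1.649]
contact_force: [0.6, -0.5, 0.2]
opening: 0.713
```

```bash
python3 - <<'E'
from h import *
s=log(); print(s['qpos'].round(3),s['wrist_torque'].round(2),s['contact_force'].round(1)); to([554.5,285,87])
f=vision.grab_frame("scene"); cv2.imwrite("pics/s3.png",cv2.resize(f[130:200,360:430],None,fx=6,fy=6,interpolation=2)[:,:,::-1])
E
```

```text
[0.472 0.512 1.745 0.004 0.879 0.391] [-0.07  0.06  0.  ] [ 0.6 -0.5  0.2]
shift/40 [-0.033 -0.038  0.02 ]
```

Request:
{"name": "move_arm", "arguments": {
  "series": "1 0 0 -0.2 0 0 0;1 0 0 -0.2 0 0 0;1 0 0 -0.3 0 0 0;1 0 0 0 0 0 0"
}}

```text
clock: 6.08
eef_pos: [556.5, 286.6, 118.6]
tcp_rot: [3.137, -0.005, 1.644]
contact_force: [0.6, 0.7, 0.1]
opening: 0.716
```

```bash
python3 - <<'E'
from h import *
s=log(); print(s['eef_pos'].round(1),s['contact_force'].round(1))
f=vision.grab_frame("scene"); cv2.imwrite("pics/s4.png",cv2.resize(np.hstack([cv2.imread("pics/s3.png")[::6,::6,::-1],f[130:200,360:430]]),None,fx=5,fy=5,interpolation=2)[:,:,::-1])
E
```

```text
[556.5 286.6 118.6] [0.6 0.7 0.1]
```

View pics/s4.png

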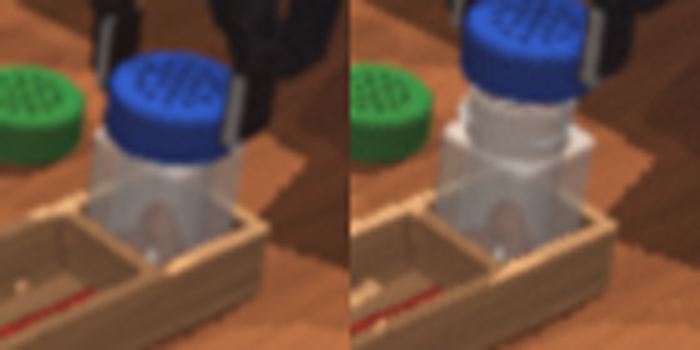

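The left half is before the lift and the right half is after. The cap is clear of the threaded neck and the jar stayed seated. I'll carry the cap to a free spot near (460,10).

Request:
{"name": "move_arm", "arguments": {
  "series": "1 0 0 -0.3 0 0 0;1 -0.75 -0.32 0 0 0 0;1 -0.75 -0.32 0 0 0 0;1 -0.75 -0.32 0 0 0 0;1 -0.75 -0.32 0 0 0 0;1 -0.75 -0.32 0 0 0 0;1 -0.75 -0.32 0 0 0 0;1 -0.75 -0.32 0 0 0 0;1 -0.75 -0.32 0.3 0 0 0;1 -0.75 -0.32 0.5 0 0 0;1 0 0 0.6 0 0 0;1 0 0 0.6 0 0 0;1 0 0 0.2 0 0 0;1 0 0 0 0 0 0"
}}

```text
clock: 7.88
eef_pos: [462.7, 1.1, 45.7]
tcp_rot: [3.128, -0.005, 1.644]
contact_force: [0.0, -0.1, -0.1]
opening: 0.713
```

```bash
python3 - <<'E'
from h import *
s=log(); to([460,10,4],[np.pi,0,1.644])
E
```

```text
shift/40 [ 0.222 -0.065  1.043]
rot deg [ 0.8 -0.3 -0. ]
```

Request:
{"name": "move_arm", "arguments": {
  "series": "1 0 0 0.5 0.8 -0.3 0;1 0 0 0.25 0 0 0;1 0 0 0.12 0 0 0;1 0 0 0.05 0 0 0;1 0 0 0 0 0 0"
}}

```text
clock: 8.5
eef_pos: [465.8, 1.7, 11.2]
tcp_rot: [3.137, 0.0, 1.645]
contact_force: [0.9, 0.6, -0.8]
opening: 0.718
```

```bash
python3 - <<'E'
from h import *
s=log(); to([460,10,4],[np.pi,0,1.644])
f=vision.grab_frame("scene"); u,v=proj("scene",[s['eef_pos'][0],s['eef_pos'][1],10]).astype(int); print(u,v)
cv2.imwrite("pics/s5.png",cv2.resize(f[v-45:v+35,u-45:u+45],None,fx=6,fy=6,interpolation=2)[:,:,::-1])
E
```

```text
shift/40 [ 0.219 -0.129  0.18 ]
rot deg [0.3 0.  0.1]
270 214
```

View pics/s5.png

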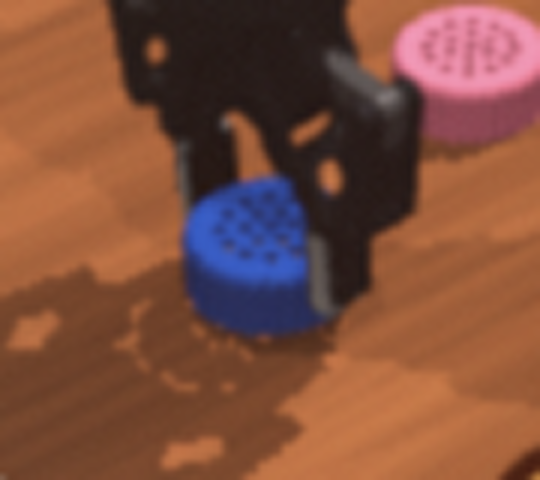

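The cap is held level a few mm above the shelf, and the finger tips are above its lower edge.

Request:
{"name": "move_arm", "arguments": {
  "series": "1 0 0 0.1 0 0 0;1 0 0 0.05 0 0 0;1 0 0 0.03 0 0 0;1 0 0 0 0 0 0"
}}

```text
clock: 9.05
eef_pos: [466.1, 1.6, 4.0]
tcp_rot: [3.136, 0.0, 1.645]
contact_force: [-0.6, 0.1, -0.9]
opening: 0.719
```

Request:
{"name": "move_arm", "arguments": {
  "series": "1 0 0 0.03 0 0 0;1 0 0 0 0 0 0"
}}

```text
clock: 9.3
eef_pos: [466.2, 1.6, 2.9]
tcp_rot: [3.136, 0.0, 1.645]
contact_force: [-0.7, -0.9, 1.2]
opening: 0.718
```

Request:
{"name": "move_arm", "arguments": {
  "series": "-0.4 0 0 0 0 0 0;-0.45 0 0 0 0 0 0;-0.55 0 0 0 0 0 0;-0.8 0 0 0 0 0 0;-1 0 0 0 0 0 0;-1 0 0 0 0 0 0;-1 0 0 -0.3 0 0 0;-1 0 0 -0.6 0 0 0;-1 0 0 -1 0 0 0;-1 0 0 -1 0 0 0;-1 0 0 -1 0 0 0;-1 0 0 -1 0 0 0;-1 0 0 -1 0 0 0;-1 0 0 0 0 0 0"
}}

```text
clock: 11.05
eef_pos: [463.9, 1.6, 252.0]
tcp_rot: [3.133, 0.001, 1.645]
contact_force: [-0.1, 0.1, -0.9]
opening: 0.998
```

```bash
python3 - <<'E'
from h import *
from scipy.optimize import least_squares
s=log(); print(s['qpos'].round(3),s['eef_pos'].round(1))
L=json.load(open('log.json'))
Q=np.array([l[0] for l in L]);X=np.array([l[1] for l in L])
def f(p):
    a,d,L2,L3,o=p; q2=Q[:,1];q23=Q[:,1]+Q[:,2]+o
    return np.r_[a+L2*np.sin(q2)+L3*np.sin(q23)-np.hypot(X[:,0],X[:,1]), d+L2*np.cos(q2)+L3*np.cos(q23)-X[:,2]]
g=least_squares(f,[50,100,400,400,0]); print(g.x.round(1),np.abs(g.fun).max())
for l in L: e=R.from_euler('xyz',l[2]); print(np.round(l[0],3),(l[0][1]+l[0][2]+l[0][4]).__round__(3), np.round(l[2],3),'yaw-',round(l[2][2]-l[0][0]+l[0][5],3))
E
```

```text
[ 0.     0.071  1.946 -0.     1.116 -0.074] [463.9   1.6 252. ]
[ 3.600e+00 -4.790e+01  5.610e+02  4.941e+02  1.000e-01] 1.4894317918933098
[-1.274  0.354  1.634  0.     1.155 -0.002] 3.143 [-3.14   0.     0.299] yaw- 1.571
[0.448 0.325 1.68  0.002 1.137 1.725] 3.142 [-3.14   0.     0.294] yaw- 1.57
[0.477 0.503 1.732 0.002 0.907 1.748] 3.142 [-3.14e+00  1.00e-03  2.99e-01] yaw- 1.569
[0.472 0.512 1.745 0.004 0.879 0.391] 3.137 [ 3.138 -0.005  1.649] yaw- 1.568
[0.472 0.473 1.728 0.004 0.934 0.396] 3.135 [ 3.137 -0.005  1.644] yaw- 1.569
[-0.005  0.383  2.124  0.011  0.622 -0.087] 3.129 [ 3.128 -0.005  1.644] yaw- 1.562
[ 0.     0.458  2.123 -0.     0.556 -0.074] 3.137 [3.137 0.    1.645] yaw- 1.571
[ 0.     0.071  1.946 -0.     1.116 -0.074] 3.133 [3.133e+00 1.000e-03 1.645e+00] yaw- 1.571
```

The cap is on the shelf. Next I'll turn and tilt the tool for the side grip, which also gives me data on the wrist geometry.

Request:
{"name": "move_arm", "arguments": {
  "series": "-1 0.2 0 0 0 0 10.5;-1 0.2 0 0 0 0 10.5;-1 0 0 0 0 0 10.5;-1 0 0 0 0 0 10.5;-1 0 0 0 0 0 10.5;-1 0 0 0 0 0 10.5;-1 0 0 0 0 0 10.5;-1 0 0 0 0 0 10.5;-1 0 0 0 0 10 0;-1 0 0 0 0 10 0;-1 0 0 0 0 10 0;-1 0 0 0 0 10 0;-1 0 0 0 0 0 0"
}}

```text
clock: 12.68
eef_pos: [455.2, 22.0, 244.0]
tcp_rot: [-3.13, -0.673, 0.141]
contact_force: [0.2, -0.5, -0.4]
opening: 1.001
```

```bash
cat >> h.py <<'E'
def fk(q,p):
    a,d,L2,L3,o,L6=p
    R1=R.from_euler('z',q[0]); w=np.array([a+L2*np.sin(q[1])+L3*np.sin(q[1]+q[2]+o),0,d+L2*np.cos(q[1])+L3*np.cos(q[1]+q[2]+o)])
    T=R1*R.from_euler('y',q[1]+q[2])*R.from_euler('z',q[3])*R.from_euler('y',q[4])*R.from_euler('z',-(q[5]-0)) if 0 else R1*R.from_euler('y',q[1]+q[2])*R.from_euler('z',q[3])*R.from_euler('y',q[4])*R.from_euler('z',np.pi/2+q[5])
    return R1.apply(w)+T.apply([0,0,L6]),T
E
python3 - <<'E'
from h import *
from scipy.optimize import least_squares
s=log(); print(s['qpos'].round(3),s['eef_pos'].round(1),s['tcp_rot'].round(3))
L=json.load(open('log.json'))
f=lambda p:np.concatenate([fk(l[0],p)[0]-l[1] for l in L])
g=least_squares(f,[0,150,560,494,0,200]); print(g.x.round(2),np.abs(g.fun).max()); json.dump(list(g.x),open('kin.json','w'))
for l in L: print((R.from_euler('xyz',l[2]).inv()*fk(l[0],g.x)[1]).as_rotvec().round(3))
E
```

```text
[-0.055 -0.216  2.412  0.446  0.313  0.99 ] [455.2  22.  244. ] [-3.13  -0.673  0.141]
[-2.7000e-01  2.9473e+02  5.6914e+02  4.9787e+02  1.2000e-01  3.4410e+02] 1.5001366452806644
[-0.  0.  0.]
[-0.  0.  0.]
[-0. -0.  0.]
[ 0. -0. -0.]
[-0. -0. -0.]
[ 0. -0.  0.]
[ 0. -0. -0.]
[ 0. -0.  0.]
[-0.  0.  0.]
```

```bash
cat >> h.py <<'E'
K=json.load(open('kin.json')) if os.path.exists('kin.json') else None
LO=np.array([-2.63,-.92,.06,-1.3,0,-3.02]);HI=np.array([2.63,2.1,2.66,4.44,2.69,3.02])
from scipy.optimize import least_squares
def ik(p,T,q0):
    def f(q): x,t=fk(q,K); return np.r_[(x-p)/300,(t.inv()*T).as_rotvec()]
    g=least_squares(f,np.clip(q0,LO+.01,HI-.01),bounds=(LO,HI),max_nfev=60); return g.x,np.abs(g.fun).max()
def tool(phi,alpha,flip=1):
    z=np.array([np.cos(phi)*np.cos(alpha),np.sin(phi)*np.cos(alpha),-np.sin(alpha)]); y=flip*np.array([-np.sin(phi),np.cos(phi),0])
    return R.from_matrix(np.c_[np.cross(y,z),y,z])
E
cat > plan.py <<'E'
from h import *
rng=np.random.default_rng(0)
G=np.array([555,284,65.]); cy=-.10
def best(p,T,n=8):
    out=[]
    for _ in range(n):
        q,e=ik(p,T,[np.arctan2(p[1],p[0])+rng.normal()*.3,rng.uniform(-.5,1),rng.uniform(1,2.5),rng.uniform(-1.2,4.2),rng.uniform(.2,2),rng.uniform(-2.5,2.5)])
        if e<2e-3 and not any(np.abs(q-o).max()<.1 for o in out): out.append(q)
    return out
for phi,nm in((cy,'+x'),(cy+np.pi/2,'+y'),(cy-np.pi/2,'-y')):
    for al in(25,35,45,55):
        T=tool(phi,np.radians(al)); p=G+T.apply([0,0,19])
        for q in best(p,T): print(nm,al,q.round(2),'margin',np.min(np.minimum(q-LO,HI-q)[:5]).round(2))
E
timeout 300 python3 plan.py
```

```text
+x 25 [0.87 0.78 2.23 4.18 1.06 1.44] margin 0.26
+x 35 [0.82 0.66 2.21 4.25 0.82 1.27] margin 0.19
+x 45 [0.75 0.57 2.17 4.44 0.59 1.01] margin 0.0
+y 25 [-0.02  0.81  1.98  1.49  1.13  1.96] margin 0.68
+y 35 [0.04 0.72 1.99 1.4  0.97 2.1 ] margin 0.67
+y 45 [0.1  0.64 1.98 1.25 0.82 2.31] margin 0.68
+y 55 [0.18 0.58 1.95 1.02 0.7  2.59] margin 0.7
-y 25 [ 0.78  1.05  1.25 -0.64  1.81  1.06] margin 0.66
-y 35 [ 0.76  0.96  1.33 -0.57  1.66  1.05] margin 0.73
-y 45 [ 0.73  0.87  1.41 -0.5   1.51  1.03] margin 0.8
-y 55 [ 0.69  0.79  1.49 -0.43  1.35  0.99] margin 0.87
```

```bash
cat > plan2.py <<'E'
from h import *
from scipy.spatial.transform import Slerp
G=np.array([555,284,66.]); cy=-.10; D=np.array([526,-216,0.])
def track(q,pa,Ta,pb,Tb,n=10):
    sl=Slerp([0,1],R.concatenate([Ta,Tb])); mx=0
    for t in np.linspace(0,1,n+1)[1:]:
        qn,e=ik(pa+(pb-pa)*t,sl(t),q)
        if e>5e-3: return None,0,e
        mx=max(mx,np.abs(qn-q).max()); q=qn
    return q,mx,0
for al in(32,40):
  a=np.radians(al); T=tool(cy+np.pi/2,a); tcp=lambda g,T:g+T.apply([0,0,19])
  q0,e=ik(tcp(G,T),T,[0,.75,2,1.4,1,2.1])
  q1,m,_=track(q0,tcp(G,T),T,tcp(G+[0,0,110],T),T)
  print('al',al,q0.round(2),e, None if q1 is None else q1.round(2))
  if q1 is None: continue
  for psi in np.radians([-90,-60,-30,0,30,60,85]):
    T2=tool(psi,a); g2=D+[0,0,200]
    q2,m,_=track(q1,tcp(G+[0,0,110],T),T,tcp(g2,T2),T2,20)
    if q2 is None: print(np.degrees(psi),'no travel'); continue
    for be in(5,15):
      T3=tool(psi,np.radians(be)); q3,m3,e=track(q2,tcp(g2,T2),T2,tcp(g2,T3),T3)
      if q3 is None: print(psi.round(2),be,'no pitch'); continue
      for ro in(150,-150):
        q=q3;mm=0;ok=1;Tc=T3;gc=g2
        for k in range(5):
          Tn=Tc*R.from_euler('z',np.radians(ro/5)); gn=gc-[0,0,16]
          q,m,_=track(q,tcp(gc,Tc),Tc,tcp(gn,Tn),Tn,3); Tc,gc=Tn,gn; mm=max(mm,m)
          if q is None: break
        print(np.degrees(psi).round(),be,ro,'q2',q2.round(2),'fail' if q is None else q.round(2),round(mm,2))
E
timeout 500 python3 plan2.py
```

```text
al 32 [0.02 0.74 1.99 1.43 1.02 2.06] 1.5427303878823296e-12 [0.02 0.53 1.99 1.31 1.06 2.29]
-90.0 no travel
-59.99999999999999 no travel
-30.0 5 150 q2 [-0.27  0.25  2.45  3.54  0.6   1.38] fail 0.18
-30.0 5 -150 q2 [-0.27  0.25  2.45  3.54  0.6   1.38] [-0.22  1.03  2.49  3.46  1.84 -0.93] 0.17
-30.0 15 150 q2 [-0.27  0.25  2.45  3.54  0.6   1.38] fail 0.18
-30.0 15 -150 q2 [-0.27  0.25  2.45  3.54  0.6   1.38] [-0.23  0.84  2.52  3.43  1.51 -0.99] 0.17
0.0 5 150 q2 [-0.71  0.29  2.39  2.12  0.7   2.04] fail 0.17
0.0 5 -150 q2 [-0.71  0.29  2.39  2.12  0.7   2.04] [-0.82  0.97  2.41  2.32  1.65 -1.22] 0.19
0.0 15 150 q2 [-0.71  0.29  2.39  2.12  0.7   2.04] fail 0.16
0.0 15 -150 q2 [-0.71  0.29  2.39  2.12  0.7   2.04] [-0.79  0.8   2.44  2.36  1.38 -1.12] 0.19
30.0 5 150 q2 [-0.89  0.41  2.14  1.35  1.03  2.27] fail 0.16
30.0 5 -150 q2 [-0.89  0.41  2.14  1.35  1.03  2.27] [-0.99  0.91  2.11  1.61  1.48 -0.92] 0.18
30.0 15 150 q2 [-0.89  0.41  2.14  1.35  1.03  2.27] fail 0.16
30.0 15 -150 q2 [-0.89  0.41  2.14  1.35  1.03  2.27] [-0.97  0.78  2.14  1.58  1.3  -0.82] 0.19
60.0 5 1
[... 1655 characters left out ...]
11  1.21  0.92  2.45] [-0.97  0.78  2.14  1.58  1.3  -0.82] 0.19
60.0 5 150 q2 [-0.82  0.5   1.83  0.87  1.28  2.37] fail 0.17
60.0 5 -150 q2 [-0.82  0.5   1.83  0.87  1.28  2.37] [-0.94  0.96  1.76  1.16  1.66 -0.66] 0.18
60.0 15 150 q2 [-0.82  0.5   1.83  0.87  1.28  2.37] fail 0.17
60.0 15 -150 q2 [-0.82  0.5   1.83  0.87  1.28  2.37] [-0.92  0.86  1.79  1.1   1.52 -0.6 ] 0.18
85.0 5 150 q2 [-0.74  0.62  1.61  0.65  1.55  2.25] fail 0.17
85.0 5 -150 q2 [-0.74  0.62  1.61  0.65  1.55  2.25] [-0.82  1.04  1.47  0.89  1.9  -0.57] 0.18
85.0 15 150 q2 [-0.74  0.62  1.61  0.65  1.55  2.25] fail 0.17
85.0 15 -150 q2 [-0.74  0.62  1.61  0.65  1.55  2.25] [-0.81  0.95  1.51  0.83  1.77 -0.55] 0.18
```

```bash
python3 - <<'E'
from h import *
from plan2 import track
E
sed -i 's/^for al in(32,40):/if __name__=="__main__":\n for al in(32,40):/' plan2.py; cat > pl3.py <<'E'
from h import *
from scipy.spatial.transform import Slerp
exec(open('plan2.py').read().split('if __name__')[0])
a=np.radians(35); Tg=tool(np.pi/2-.10,a); zt=Tg.apply([0,0,1]); pg=np.array([555,284,64])+20*zt; ps=pg-130*zt
E
python3 - <<'E'
from pl3 import *
s=r.sense(); T0=R.from_euler('xyz',s['tcp_rot'])
print('tcp grip',pg.round(1),'stage',ps.round(1),'rpy',Tg.as_euler('xyz').round(3))
to(ps,Tg.as_euler('xyz')); 
sl=Slerp([0,1],R.concatenate([T0,Tg])); q=s['qpos']
for t in np.linspace(0,1,11)[1:]:
    q,e=ik(s['eef_pos']+(ps-s['eef_pos'])*t,sl(t),q); print(q.round(2),round(e,4))
E
```

```text
al 32 [0.02 0.74 1.99 1.43 1.02 2.06] 1.5427303878823296e-12 [0.02 0.53 1.99 1.31 1.06 2.29]
-90.0 no travel
-59.99999999999999 no travel
-30.0 5 150 q2 [-0.27  0.25  2.45  3.54  0.6   1.38] fail 0.18
-30.0 5 -150 q2 [-0.27  0.25  2.45  3.54  0.6   1.38] [-0.22  1.03  2.49  3.46  1.84 -0.93] 0.17
-30.0 15 150 q2 [-0.27  0.25  2.45  3.54  0.6   1.38] fail 0.18
-30.0 15 -150 q2 [-0.27  0.25  2.45  3.54  0.6   1.38] [-0.23  0.84  2.52  3.43  1.51 -0.99] 0.17
0.0 5 150 q2 [-0.71  0.29  2.39  2.12  0.7   2.04] fail 0.17
0.0 5 -150 q2 [-0.71  0.29  2.39  2.12  0.7   2.04] [-0.82  0.97  2.41  2.32  1.65 -1.22] 0.19
0.0 15 150 q2 [-0.71  0.29  2.39  2.12  0.7   2.04] fail 0.16
0.0 15 -150 q2 [-0.71  0.29  2.39  2.12  0.7   2.04] [-0.79  0.8   2.44  2.36  1.38 -1.12] 0.19
30.0 5 150 q2 [-0.89  0.41  2.14  1.35  1.03  2.27] fail 0.16
30.0 5 -150 q2 [-0.89  0.41  2.14  1.35  1.03  2.27] [-0.99  0.91  2.11  1.61  1.48 -0.92] 0.18
30.0 15 150 q2 [-0.89  0.41  2.14  1.35  1.03  2.27] fail 0.16
30.0 15 -150 q2 [-0.89  0.41  2.14  1.35  1.03  2.27] [-0.97  0.78  2.14  1.58  1.3  -0.82] 0.19
60.0 5 1
[... 2217 characters left out ...]
  0.62  1.61  0.65  1.55  2.25] fail 0.17
85.0 15 -150 q2 [-0.74  0.62  1.61  0.65  1.55  2.25] [-0.81  0.95  1.51  0.83  1.77 -0.55] 0.18
tcp grip [556.6 300.3  52.5] stage [546.  194.3 127.1] rpy [-3.142  0.96  -1.671]
shift/40 [ 0.411 -3.899  4.108]
rot deg [ 15.8 -63.8 112. ]
[-0.01 -0.15  2.34  0.33  0.42  1.33] 0.0
[-0.01 -0.07  2.26  0.35  0.53  1.52] 0.0
[-0.02  0.01  2.2   0.41  0.63  1.65] 0.0
[-0.04  0.09  2.14  0.5   0.73  1.75] 0.0
[-0.06  0.17  2.09  0.59  0.81  1.85] 0.0
[-0.09  0.25  2.05  0.69  0.89  1.93] 0.0
[-0.11  0.33  2.02  0.8   0.95  2.01] 0.0
[-0.14  0.42  2.    0.91  1.01  2.09] 0.0
[-0.15  0.49  2.    1.03  1.06  2.16] 0.0
[-0.16  0.57  2.    1.16  1.1   2.22] 0.0
```

Request:
{"name": "move_arm", "arguments": {
  "series": "-1 0 0 0 1.2 -4.9 8.6;-1 0 0 0 1.2 -4.9 8.6;-1 0 0 0 1.2 -4.9 8.6;-1 0 0 0 1.2 -4.9 8.6;-1 0 0 0 1.2 -4.9 8.6;-1 0 0 0 1.2 -4.9 8.6;-1 0 0 0 1.2 -4.9 8.6;-1 0 0 0 1.2 -4.9 8.6;-1 0 0 0 1.2 -4.9 8.6;-1 0 0 0 1.2 -4.9 8.6;-1 0 0 0 1.2 -4.9 8.6;-1 0 0 0 1.2 -4.9 8.6;-1 0 0 0 1.2 -4.9 8.6;-1 0 0 0 0 0 0"
}}

```text
clock: 14.42
eef_pos: [450.0, 3.9, 242.2]
tcp_rot: [2.916, 0.917, -1.893]
contact_force: [0.7, -0.6, -0.5]
opening: 1.001
```

```bash
python3 - <<'E'
from pl3 import *
s=log(); print(s['qpos'].round(2)); to(ps,Tg.as_euler('xyz'))
E
```

```text
[-0.56  0.35  1.97  0.78  1.45  2.43]
shift/40 [-0.924 -2.075  5.618]
rot deg [ 2.6 -1.6 -7.7]
```

Request:
{"name": "move_arm", "arguments": {
  "series": "-1 -0.1 -0.2 0.5 2.6 -1.6 -7.7;-1 -0.14 -0.32 0.85 0 0 0;-1 -0.14 -0.32 0.85 0 0 0;-1 -0.14 -0.32 0.85 0 0 0;-1 -0.14 -0.32 0.85 0 0 0;-1 -0.14 -0.32 0.85 0 0 0;-1 -0.12 -0.3 0.8 0 0 0;-1 0 0 0 0 0 0"
}}

```text
clock: 15.42
eef_pos: [551.9, 202.1, 139.0]
tcp_rot: [-3.139, 0.934, -1.625]
contact_force: [0.3, -0.9, 0.5]
opening: 1.003
```

```bash
python3 - <<'E'
from pl3 import *
s=log(); print(s['qpos'].round(2)); to(ps,Tg.as_euler('xyz')); to(pg)
f=vision.grab_frame("scene"); t=vision.grab_frame("top")
# jar: body visible now; show crops
cv2.imwrite("pics/s6.png",np.hstack([cv2.resize(f[90:220,330:440],(385,455),interpolation=2),cv2.resize(t[150:280,140:250],(385,455),interpolation=2)])[:,:,::-1])
E
```

```text
[-0.14  0.55  1.96  1.11  1.11  2.28]
shift/40 [0.358 0.137 0.014]
rot deg [ 2.  -1.5  1.5]
shift/40 [0.275 0.024 3.261]
```

View pics/s6.png

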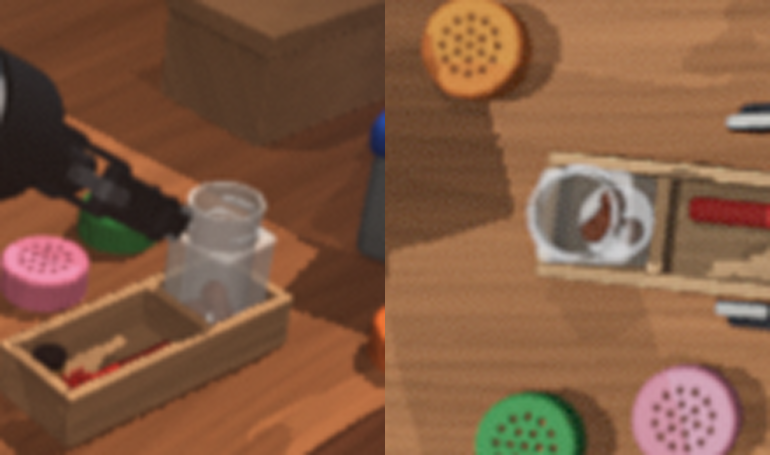

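The capless jar stands in the pocket, with its rim at about top pixel (195,211). The open jaws are centred on it (crop rows 117 and 312 around 213). I'll advance and grip.

Request:
{"name": "move_arm", "arguments": {
  "series": "-1 0.27 0.02 0.2 2 -1.5 1.5;-1 0 0 0.7 0 0 0;-1 0 0 0.7 0 0 0;-1 0 0 0.7 0 0 0;-1 0 0 0.5 0 0 0;-1 0 0 0 0 0 0"
}}

```text
clock: 16.27
eef_pos: [562.4, 282.6, 69.4]
tcp_rot: [-3.126, 0.959, -1.658]
contact_force: [-0.4, 0.1, 0.2]
opening: 1.0
```

```bash
python3 - <<'E'
from pl3 import *
s=log(); to(pg,Tg.as_euler('xyz'))
E
```

```text
shift/40 [0.101 0.192 0.59 ]
rot deg [-0.3 -0.1  0.4]
```

Request:
{"name": "move_arm", "arguments": {
  "series": "-1 0.1 0.19 0.35 0 0 0;-1 0 0 0.24 0 0 0;-1 0 0 0 0 0 0;-0.2 0 0 0 0 0 0;0.2 0 0 0 0 0 0;0.5 0 0 0 0 0 0;1 0 0 0 0 0 0;1 0 0 0 0 0 0;1 0 0 0 0 0 0;1 0 0 0 0 0 0",
  "grip_force": 40
}}

```text
clock: 17.52
eef_pos: [557.2, 299.6, 53.1]
tcp_rot: [-3.123, 0.959, -1.656]
contact_force: [-1.1, 0.6, -0.3]
opening: 0.614
```

```bash
python3 - <<'E'
from pl3 import *
s=log(); to(pg,Tg.as_euler('xyz')); print(s['qpos'].round(3),s['wrist_torque'].round(2)); T=R.from_euler('xyz',s['tcp_rot'])
print('world up in tool',T.inv().apply([0,0,1]).round(3)); json.dump([list(s['eef_pos']),list(s['tcp_rot'])],open('grip.json','w'))
E
```

```text
shift/40 [0.003 0.017 0.021]
rot deg [-0.4 -0.   0.5]
[0.036 0.715 1.992 1.407 0.964 2.089] [-0.33  0.07  0.04]
world up in tool [-0.819 -0.011 -0.574]
```

Request:
{"name": "move_arm", "arguments": {
  "series": "1 -0.2 0 -0.14 0 0 0;1 -0.5 0 -0.35 0 0 0;1 -0.65 0 -0.45 0 0 0;1 -0.65 0 -0.45 0 0 0;1 -0.65 0 -0.45 0 0 0;1 -0.5 0 -0.35 0 0 0;1 0 0 0 0 0 0"
}}

```text
clock: 18.4
eef_pos: [555.0, 299.9, 212.9]
tcp_rot: [-3.122, 0.956, -1.656]
contact_force: [-1.2, 0.1, -1.5]
opening: 0.61
```

```bash
python3 - <<'E'
from pl3 import *
s=log(); q=s['qpos']; print(q.round(2)); T0=R.from_euler('xyz',s['tcp_rot']); g=s['eef_pos']-T0.apply([0,0,20]); print('g',g.round(1))
tcp=lambda g,T:g+T.apply([0,0,20])
psi=np.radians(10); T2=tool(psi,a); g2=np.array([535,-216,190.])
qa,m,e=track(q,tcp(g,T0),T0,tcp(g,T2),T2,12); print('yaw',qa if qa is None else qa.round(2),m)
if qa is not None:
  qb,m,e=track(qa,tcp(g,T2),T2,tcp(g2,T2),T2,15); print('trav',qb if qb is None else qb.round(2),m)
  T3=tool(psi,np.radians(8)); qc,m,e=track(qb,tcp(g2,T2),T2,tcp(g2,T3),T3); print('pitch',qc if qc is None else qc.round(2),m,e)
  for k in range(1,16):
    Tn=T3*R.from_euler('z',np.radians(-10*k)); gn=g2+[0,0,-5*k]
    qc,e=ik(tcp(gn,Tn),Tn,qc)
    if k%3==0:
      J=Tn.apply(T0.inv().apply([0,0,1])); print(10*k,qc.round(2),round(e,3),'jar axis',J.round(2),'mouth',(gn+43*J).round(0))
to(tcp(g2,T2),T2.as_euler('xyz'))
f=vision.grab_frame("scene"); cv2.imwrite("pics/s7.png",f[:,:,::-1])
E
```

```text
[0.04 0.42 1.97 1.21 1.04 2.45]
g [553.2 283.6 224.4]
yaw [0.68 0.24 2.28 4.15 0.49 0.93] 0.4342527354371284
trav [-0.76  0.33  2.29  1.77  0.74  2.21] 0.21600244802839708
pitch [-0.89  0.69  2.36  2.06  1.39  1.65] 0.08233264853980415 0
30 [-0.89  0.74  2.35  2.07  1.41  1.09] 0.0 jar axis [-0.53  0.31  0.79] mouth [ 512. -203.  209.]
60 [-0.89  0.78  2.35  2.07  1.42  0.54] 0.0 jar axis [-0.63  0.6   0.49] mouth [ 508. -190.  181.]
90 [-0.89  0.82  2.34  2.08  1.44 -0.01] 0.0 jar axis [-0.7   0.71  0.09] mouth [ 505. -186.  149.]
120 [-0.89  0.86  2.33  2.08  1.45 -0.56] 0.0 jar axis [-0.74  0.59 -0.31] mouth [ 503. -190.  116.]
150 [-0.89  0.9   2.32  2.08  1.47 -1.11] 0.0 jar axis [-0.73  0.3  -0.61] mouth [ 504. -203.   89.]
shift/40 [ 8.078 -1.19  -9.929]
rot deg [60.4  0.2 43.1]
```

View pics/s7.png

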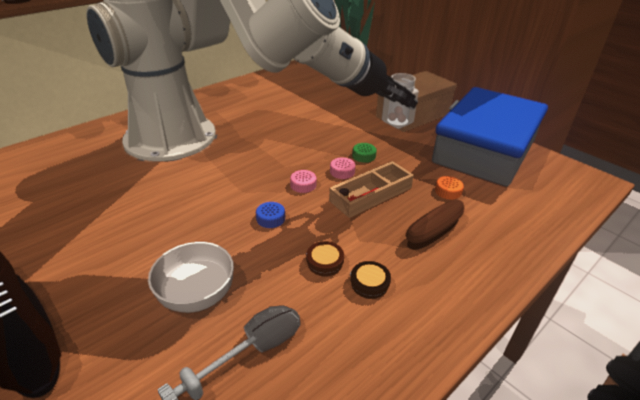

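The jar is lifted clear with the balls inside. The blue cap lies flat at scene pixel (270,214) and everything else is undisturbed. I'll travel to the dish upright, then yaw.

Request:
{"name": "move_arm", "arguments": {
  "series": "1 0.3 0 -0.4 0 0 0;1 0.6 -0.05 -0.77 0 0 0;1 0.6 -0.05 -0.77 0 0 0;1 0.6 -0.05 -0.77 0 0 0;1 0.6 -0.05 -0.77 0 0 0;1 0.6 -0.05 -0.77 0 0 0;1 0.6 -0.05 -0.77 0 0 0;1 0.6 -0.05 -0.77 0 0 0;1 0.6 -0.05 -0.77 0 0 0;1 0.6 -0.05 -0.77 0 0 0;1 0.6 -0.05 -0.77 0 0 0;1 0.6 -0.05 -0.77 0 0 0;1 0.3 0 -0.4 0 0 0;1 0 0 0 8.6 0 6.1;1 0 0 0 8.6 0 6.1;1 0 0 0 8.6 0 6.1;1 0 0 0 8.6 0 6.1;1 0 0 0 8.6 0 6.1;1 0 0 0 8.6 0 6.1;1 0 0 0 8.6 0 6.1"
}}

```text
clock: 20.95
eef_pos: [518.4, -181.5, 164.3]
tcp_rot: [3.11, 0.937, -3.005]
contact_force: [2.1, -0.4, -1.3]
opening: 0.618
```

```bash
python3 - <<'E'
from pl3 import *
s=log(); print(s['qpos'].round(2)); psi=np.radians(10); T3=tool(psi,np.radians(8)); T2=tool(psi,a); g2=np.array([535,-216,190.])
to(g2+T2.apply([0,0,20]),T2.as_euler('xyz')); to(g2+T3.apply([0,0,20]),T3.as_euler('xyz'))
f=vision.grab_frame("top")
for c in blobs("top",f,(0,0,110),(179,50,255),amin=800,box=(380,160,520,290)):
        e=cv2.fitEllipse(cv2.convexHull(c)); print("dish",e,onz("top",*e[0],40).round(1))
E
```

```text
[-0.75  0.3   2.38  1.83  0.73  2.16]
shift/40 [-0.703 -0.906  0.328]
rot deg [ 0.  -1.3 -1.3]
shift/40 [-0.928 -0.901  0.268]
rot deg [ -0.3 -28.3  -1.3]
dish ((446.6239013671875, 224.27352905273438), (69.86129760742188, 71.56299591064453), 159.19529724121094) [ 524.7 -214.5   40. ]
```

Request:
{"name": "move_arm", "arguments": {
  "series": "1 -0.5 -0.5 0 0 -9.4 -0.4;1 -0.3 -0.4 0 0 -9.4 -0.4;1 0 0 0 0 -9.4 -0.4;1 0 0 0 0 0 0"
}}

```text
clock: 21.5
eef_pos: [539.0, -210.7, 188.1]
tcp_rot: [3.1, 1.439, -3.018]
contact_force: [-0.0, 0.8, -2.8]
opening: 0.614
```

```bash
python3 - <<'E'
from pl3 import *
s=log(); print(s['qpos'].round(2)); psi=np.radians(10); T3=tool(psi,np.radians(8)); 
for z in (150,105): to(np.array([562,-248,z])+T3.apply([0,0,20]),T3.as_euler('xyz'))
E
```

```text
[-0.92  0.7   2.39  2.05  1.41  1.63]
shift/40 [ 0.889 -1.015  1.035]
rot deg [-0.5  0.5 -0.4]
shift/40 [ 2.004 -1.021  1.183]
rot deg [-0.5  0.5 -0.4]
```

Request:
{"name": "move_arm", "arguments": {
  "series": "1 0.5 -0.34 0.38 0 0 0;1 0.62 -0.34 0.38 0 0 0;1 0.62 -0.34 0.38 0 0 0;1 0 0 0 0 0 -10;1 0 0 0 0 0 -10;1 0 0 0 0 0 -10;1 0 0 0 0 0 -10;1 0 0 0 0 0 -10;1 0 0 0 0 0 -10;1 0 0 0 0 0 0"
}}

```text
clock: 22.75
eef_pos: [589.7, -243.0, 127.3]
tcp_rot: [-1.752, 0.47, -1.464]
contact_force: [-0.5, 0.6, -1.2]
opening: 0.615
```

```bash
cat >> pl3.py <<'E'
def jar():
    s=log(); gp=json.load(open('grip.json')); Tj=R.from_euler('xyz',gp[1]).inv(); T=R.from_euler('xyz',s['tcp_rot'])
    J=T.apply(Tj.apply([0,0,1])); g=s['eef_pos']-T.apply([0,0,20]); print('q',s['qpos'].round(2),'g',g.round(0),'axis',J.round(2),'mouth',(g+43*J).round(0)); print('down in tool',T.inv().apply([0,0,-1]).round(2))
    return s,T,J,g
E
python3 - <<'E'
from pl3 import *
jar()
E
```

```text
q [-0.88  0.82  2.23  2.06  1.37  0.55] g [ 570. -247.  131.] axis [-0.63  0.61  0.47] mouth [ 543. -220.  151.]
down in tool [0.45 0.88 0.16]
```

Request:
{"name": "move_arm", "arguments": {
  "series": "1 0.15 0.3 -0.1 0 0 -5;1 0.1 0.27 0 0 0 -5;1 0 0 0 0 0 -6;1 0 0 0 0 0 -6;1 0 0 0 0 0 -6;1 0 0 0 0 0 -6;1 0 0 0 0 0 -5;1 0 0 0 0 0 -5;1 0 0 0 0 0 -5;1 0 0 0 0 0 -5;1 0 0 0 0 0 0"
}}

```text
clock: 24.12
eef_pos: [587.0, -243.3, 116.9]
tcp_rot: [-1.769, -0.454, -1.28]
contact_force: [0.5, -0.3, -1.9]
opening: 0.611
```

```bash
python3 - <<'E'
from pl3 import *
jar(); f=vision.grab_frame("scene"); t=vision.grab_frame("top")
cv2.imwrite("pics/s8.png",np.hstack([cv2.resize(f[190:330,120:280],(400,350),interpolation=2),cv2.resize(t[160:290,375:525],(400,350),interpolation=2)])[:,:,::-1])
E
```

```text
q [-0.88  0.84  2.22  2.04  1.36 -0.39] g [ 568. -247.  120.] axis [-0.76  0.6  -0.25] mouth [ 535. -222.  110.]
down in tool [-0.44  0.88  0.18]
```

View pics/s8.png

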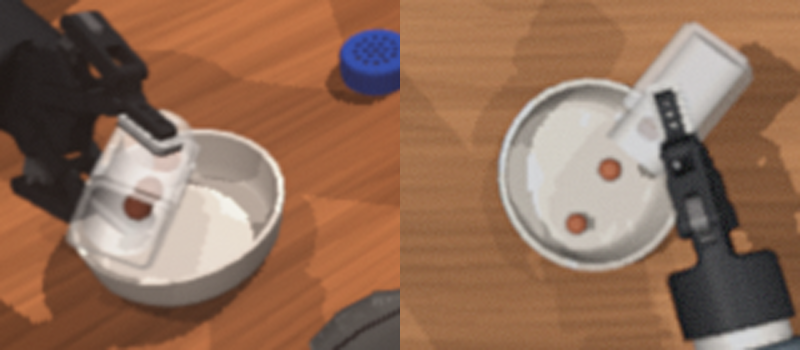

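Two balls have come out into the dish (top crop (610,170) and (577,222)). At least one is still in the jar, so I'll keep tilting.

Request:
{"name": "move_arm", "arguments": {
  "series": "1 -0.1 0.2 0 0 0 -6;1 -0.1 0.2 0 0 0 -6;1 0 0 0 0 0 -6;1 0 0 0 0 0 -6;1 0 0 0 0 0 -6;1 0 0 0 0 0 -6;1 0 0 0 0 0 -5;1 0 0 0 0 0 0;1 0 0 0 0 0 0;1 0 0 0 0 0 0"
}}

```text
clock: 25.48
eef_pos: [585.0, -244.9, 101.1]
tcp_rot: [-2.011, -1.135, -0.962]
contact_force: [-0.3, 0.2, -1.6]
opening: 0.616
```

```bash
python3 - <<'E'
from pl3 import *
jar(); f=vision.grab_frame("scene"); t=vision.grab_frame("top")
for n,i in(("scene",f),("top",t)):
    for c in blobs(n,i,(3,90,60),(14,220,230),amin=15,box=(130,220,250,320) if n=="scene" else (405,180,495,265)):
        e=cv2.minEnclosingCircle(c); print(n,np.round(e[0]),round(e[1],1),cv2.contourArea(c),onz(n,*e[0],14).round(0))
cv2.imwrite("pics/s9.png",np.hstack([cv2.resize(f[190:330,120:280],(400,350),interpolation=2),cv2.resize(t[160:290,375:525],(400,350),interpolation=2)])[:,:,::-1])
E
```

```text
q [-0.89  0.87  2.21  2.04  1.36 -1.12] g [ 566. -249.  105.] axis [-0.75  0.18 -0.63] mouth [ 533. -241.   77.]
down in tool [-0.91  0.38  0.18]
scene [176. 274.] 4.7 55.0 [ 493. -231.   14.]
scene [134. 266.] 8.8 124.5 [ 423. -280.   14.]
scene [186. 262.] 4.6 49.0 [ 476. -204.   14.]
scene [204. 259.] 8.6 87.5 [ 493. -174.   14.]
scene [164. 254.] 16.0 177.5 [ 431. -226.   14.]
scene [190. 270.] 77.4 4589.0 [ 499. -208.   14.]
scene [170. 226.] 10.0 157.0 [ 365. -179.   14.]
top [438. 248.] 3.8 39.0 [ 474. -204.   14.]
top [428. 244.] 3.8 35.0 [ 483. -183.   14.]
top [452. 241.] 3.7 29.5 [ 491. -233.   14.]
top [425. 236.] 3.7 33.5 [ 502. -175.   14.]
top [484. 223.] 5.2 24.5 [ 527. -303.   14.]
top [439. 222.] 54.0 1709.0 [ 530. -207.   14.]
```

View pics/s9.png

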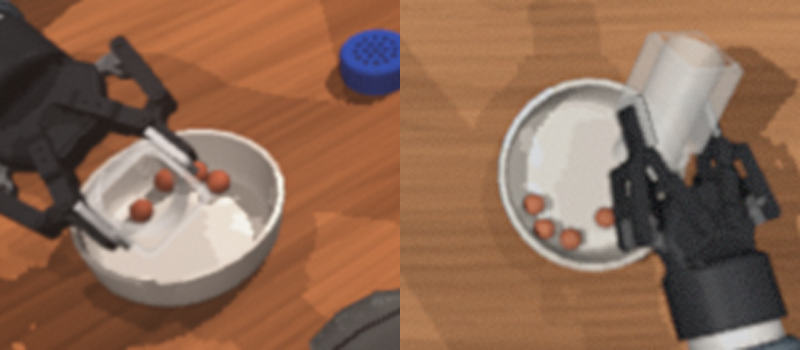

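All four balls are in the dish, at top crop (533,203), (544,229), (570,239) and (605,217), and the jar is empty. I'll raise and roll back upright.

Request:
{"name": "move_arm", "arguments": {
  "series": "1 0.5 -0.2 -0.1 0 0 0;1 0.9 -0.38 -0.18 0 0 0;1 0.5 -0.2 -0.1 0 0 10;1 0 0 0 0 0 10.5;1 0 0 0 0 0 10.5;1 0 0 0 0 0 10.5;1 0 0 0 0 0 10.5;1 0 0 0 0 0 10.5;1 0 0 0 0 0 10.5;1 0 0 0 0 0 10.5;1 0 0 0 0 0 10.5;1 0 0 0 0 0 10.5;1 0 0 0 0 0 10.5;1 0 0 0 0 0 10.5;1 0 0 0 0 0 10.5;1 0 0 0 0 0 10.5;1 0 0 0 0 0 10.5;1 0 0 0 0 0 0"
}}

```text
clock: 27.82
eef_pos: [583.6, -243.5, 186.1]
tcp_rot: [2.787, 1.375, 2.989]
contact_force: [0.6, 0.1, -1.5]
opening: 0.613
```

```bash
python3 - <<'E'
from pl3 import *
s,T,J,g=jar(); T2=tool(np.radians(10),a); to(g+[0,0,60]+T2.apply([0,0,20]),T2.as_euler('xyz'))
E
```

```text
q [-0.89  0.66  2.25  1.99  1.29  1.85] g [ 564. -248.  190.] axis [-0.39 -0.15  0.91] mouth [ 547. -254.  229.]
down in tool [ 0.98 -0.07  0.18]
shift/40 [-1.266  0.074 -0.319]
rot deg [ 2.6 24.4 -3.1]
```

Request:
{"name": "move_arm", "arguments": {
  "series": "1 -0.5 0 -0.1 0.9 8.1 -1;1 -0.5 0 -0.1 0.9 8.1 -1;1 -0.3 0 -0.1 0.9 8.1 -1;1 0 0 0 -8.6 0 -6.1;1 0 0 0 -8.6 0 -6.1;1 0 0 0 -8.6 0 -6.1;1 0 0 0 -8.6 0 -6.1;1 0 0 0 -8.6 0 -6.1;1 0 0 0 -8.6 0 -6.1;1 0 0 0 -8.6 0 -6.1;1 0 0 0 0 0 0"
}}

```text
clock: 29.2
eef_pos: [582.8, -244.5, 233.2]
tcp_rot: [-3.127, 0.934, -1.636]
contact_force: [0.4, 0.1, -2.4]
opening: 0.609
```

```bash
python3 - <<'E'
from pl3 import *
s,T,J,g=jar(); gp=json.load(open('grip.json')); to(np.array(gp[0])+[0,0,110],gp[1])
E
```

```text
q [-0.75  0.69  1.39  0.69  1.71  2.32] g [ 581. -261.  245.] axis [0.   0.02 1.  ] mouth [ 582. -259.  288.]
down in tool [0.8  0.01 0.59]
shift/40 [-6.634  1.691 11.903]
rot deg [ 1.2 -1.4  0.7]
```

Request:
{"name": "move_arm", "arguments": {
  "series": "1 -0.2 0.05 0.35 1.2 -1.4 0.7;1 -0.42 0.11 0.75 0 0 0;1 -0.42 0.11 0.75 0 0 0;1 -0.42 0.11 0.75 0 0 0;1 -0.42 0.11 0.75 0 0 0;1 -0.42 0.11 0.75 0 0 0;1 -0.42 0.11 0.75 0 0 0;1 -0.42 0.11 0.75 0 0 0;1 -0.42 0.11 0.75 0 0 0;1 -0.42 0.11 0.75 0 0 0;1 -0.42 0.11 0.75 0 0 0;1 -0.42 0.11 0.75 0 0 0;1 -0.42 0.11 0.75 0 0 0;1 -0.42 0.11 0.75 0 0 0;1 -0.42 0.11 0.75 0 0 0;1 -0.4 0.1 0.6 0 0 0;1 0 0 0 0 0 0"
}}

```text
clock: 31.32
eef_pos: [564.0, 293.3, 177.0]
tcp_rot: [-3.102, 0.952, -1.69]
contact_force: [-1.0, -1.3, -0.6]
opening: 0.616
```

```bash
python3 - <<'E'
from pl3 import *
s,T,J,g=jar(); gp=json.load(open('grip.json')); to(np.array(gp[0])+[0,0,50],gp[1]); to(np.array(gp[0]))
E
```

```text
q [0.03 0.47 2.   1.29 0.98 2.36] g [561. 277. 189.] axis [-0.01  0.01  1.  ] mouth [561. 278. 232.]
down in tool [0.81 0.02 0.58]
shift/40 [1.424 0.233 1.174]
rot deg [-2.8 -0.4 -1.1]
shift/40 [2.443 0.262 1.898]
```

Request:
{"name": "move_arm", "arguments": {
  "series": "1 0.35 0.12 0.3 -2.8 -0.4 -1.1;1 0.5 0.12 0.4 0 0 0;1 0.55 0 0.45 0 0 0;1 0 0 0 0 0 0"
}}

```text
clock: 31.82
eef_pos: [554.6, 294.5, 103.6]
tcp_rot: [-3.118, 0.955, -1.66]
contact_force: [-1.1, 0.9, -1.5]
opening: 0.615
```

```bash
python3 - <<'E'
from pl3 import *
s,T,J,g=jar(); gp=json.load(open('grip.json')); to(np.array(gp[0])+[0,0,40],gp[1]); to(np.array(gp[0]))
E
```

```text
q [0.03 0.61 2.01 1.35 0.98 2.19] g [553. 278. 115.] axis [-0.  0.  1.] mouth [553. 278. 158.]
down in tool [0.82 0.01 0.58]
shift/40 [ 0.136 -0.049  0.262]
rot deg [-0.4 -0.2 -0.1]
shift/40 [ 0.952 -0.036  0.839]
```

Request:
{"name": "move_arm", "arguments": {
  "series": "1 0.1 -0.05 0.25 -0.4 -0.2 0;1 0.04 0 0.02 0 0 0;1 0 0 0 0 0 0"
}}

```text
clock: 32.2
eef_pos: [558.6, 298.8, 94.7]
tcp_rot: [-3.121, 0.96, -1.659]
contact_force: [0.4, -0.3, -1.5]
opening: 0.612
```

```bash
python3 - <<'E'
from pl3 import *
s,T,J,g=jar(); gp=json.load(open('grip.json')); to(np.array(gp[0])+[0,0,40],gp[1]); print((np.array(gp[0])-s['eef_pos']).round(1))
f=vision.grab_frame("scene"); t=vision.grab_frame("top")
cv2.imwrite("pics/s10.png",np.hstack([cv2.resize(f[110:220,330:430],(364,400),interpolation=2),cv2.resize(t[160:270,150:260],(400,400),interpolation=2)])[:,:,::-1])
E
```

```text
q [0.03 0.64 2.   1.36 0.98 2.18] g [557. 283. 106.] axis [-0. -0.  1.] mouth [557. 282. 149.]
down in tool [0.82 0.01 0.57]
shift/40 [0.021 0.037 0.036]
rot deg [-0.2  0.  -0.1]
[ -1.4   0.8 -41.6]
```

View pics/s10.png

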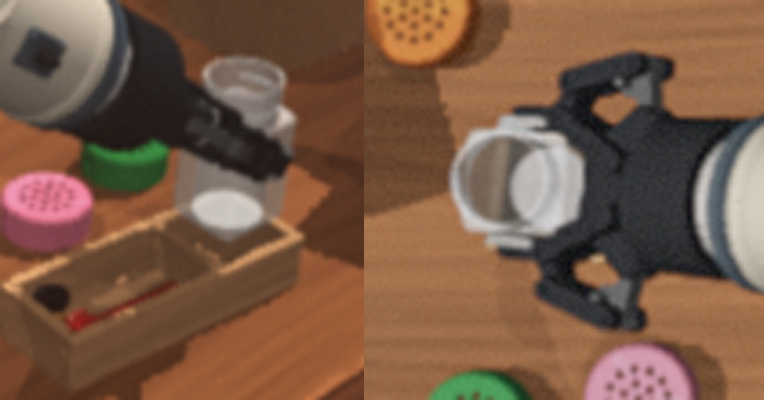

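The jar is empty and upright above its pocket, aligned with it. I'll descend slowly.

Request:
{"name": "move_arm", "arguments": {
  "series": "1 0.18 0.035 0.13 0 0 0;1 0.17 0 0.12 0 0 0;1 0.17 0 0.12 0 0 0;1 0.17 0 0.12 0 0 0;1 0 0 0 0 0 0"
}}

```text
clock: 32.92
eef_pos: [557.4, 299.4, 58.4]
tcp_rot: [-3.121, 0.959, -1.658]
contact_force: [0.5, 0.1, -1.5]
opening: 0.611
```

```bash
python3 - <<'E'
from pl3 import *
s,T,J,g=jar(); gp=json.load(open('grip.json')); to(np.array(gp[0]),gp[1]); print((np.array(gp[0])-s['eef_pos']).round(1),s['contact_force'].round(1))
E
```

```text
q [0.04 0.7  2.   1.41 0.96 2.1 ] g [556. 283.  70.] axis [-0. -0.  1.] mouth [556. 283. 113.]
down in tool [0.82 0.01 0.57]
shift/40 [0.105 0.007 0.08 ]
rot deg [-0.2  0.  -0.1]
[-0.2  0.3 -5.3] [ 0.5  0.1 -1.5]
```

Request:
{"name": "move_arm", "arguments": {
  "series": "1 0.06 0 0.04 0 0 0;1 0.03 0 0.02 0 0 0;1 0.025 0 0.015 0 0 0;1 0 0 0 0 0 0"
}}

```text
clock: 33.42
eef_pos: [557.8, 299.4, 53.2]
tcp_rot: [-3.12, 0.96, -1.658]
contact_force: [0.2, 0.1, -0.9]
opening: 0.615
```

Request:
{"name": "move_arm", "arguments": {
  "series": "1 0.02 0 0.012 0 0 0;1 0 0 0 0 0 0"
}}

```text
clock: 33.67
eef_pos: [558.0, 299.5, 53.3]
tcp_rot: [-3.118, 0.962, -1.656]
contact_force: [0.2, -0.5, -0.8]
opening: 0.613
```

It's seated, as z no longer drops. I'll release and back out along the tool axis.

Request:
{"name": "move_arm", "arguments": {
  "series": "-0.2 0 0 0 0 0 0;-0.25 0 0 0 0 0 0;-0.4 0 0 0 0 0 0;-0.7 0 0 0 0 0 0;-1 0 0 0 0 0 0;-1 0 0 0 0 0 0;-1 0 0 0 0 0 0;-1 0 0 -0.3 0 0 0;-1 0 0 -0.7 0 0 0;-1 0 0 -0.9 0 0 0;-1 0 0 -0.9 0 0 0;-1 0 0 -0.9 0 0 0;-1 -0.5 0 -0.9 0 0 0;-1 0 0 0 0 0 0"
}}

```text
clock: 35.42
eef_pos: [540.6, 153.1, 180.0]
tcp_rot: [-3.118, 0.959, -1.657]
contact_force: [0.1, 0.2, -0.3]
opening: 1.002
```

```bash
python3 - <<'E'
from pl3 import *
f=vision.grab_frame("scene"); t=vision.grab_frame("top")
c=max(blobs("top",t,(105,120,40),(125,255,255),box=(300,180,380,290)),key=cv2.contourArea); e=cv2.minEnclosingCircle(c); print("cap",onz("top",*e[0],24).round(0),e[1])
for b in blobs("top",t,(3,90,60),(14,220,230),amin=15,box=(405,180,495,265)):
    e=cv2.minEnclosingCircle(b); print("ball?",np.round(e[0]),round(e[1],1),onz("top",*e[0],14).round(0))
cv2.imwrite("pics/s11.png",np.vstack([np.hstack([cv2.resize(f[110:220,330:430],(270,300),interpolation=2),cv2.resize(t[160:270,150:260],(300,300),interpolation=2)]),cv2.resize(t[90:290,170:550],(570,300),interpolation=2)])[:,:,::-1])
E
```

```text
cap [465.  -0.  24.] 14.620532035827637
ball? [414. 262.] 9.8 [ 448. -152.   14.]
ball? [418. 189.] 16.4 [ 600. -165.   14.]
```

View pics/s11.png

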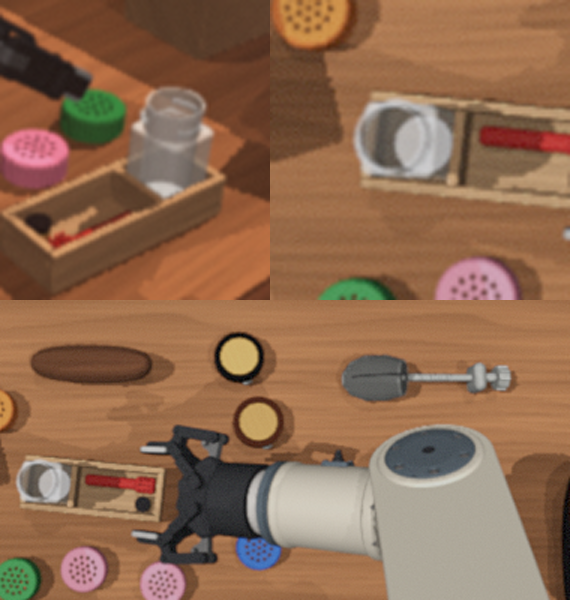

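The jar stands empty in its pocket. The cap lies on the shelf and the bystanders are in place. One numeric check of the dish from the scene camera remains.

```bash
python3 - <<'E'
from pl3 import *
f=vision.grab_frame("scene")
for b in blobs("scene",f,(3,120,60),(12,220,230),amin=15,box=(155,245,230,310)):
    e=cv2.minEnclosingCircle(b)
    if e[1]<9: print("ball",np.round(e[0]),round(e[1],1),cv2.contourArea(b),onz("scene",*e[0],14).round(0))
E
```

```text
ball [162. 303.] 8.8 62.5 [ 537. -281.   14.]
ball [176. 274.] 4.2 45.0 [ 493. -232.   14.]
ball [186. 262.] 4.3 46.0 [ 477. -203.   14.]
ball [202. 261.] 8.9 98.0 [ 495. -180.   14.]
ball [224. 248.] 6.1 26.5 [ 494. -131.   14.]
```

```bash
python3 -c "
from rig import r
print(r.sign_off())"
```

```text
the job is handed in; nothing more can be done
None
```

The job is done and handed in at about 35.5 s on the robot's clock, well under the 58 s limit. I turned the blue cap about 77° anticlockwise, lifted it off without moving the jar, and laid it on the shelf. I then gripped the jar by its flats, tipped it over the white dish, and stood it back in its pocket.

**Last checks:**
- **Jar:** it stands upright and empty in its pocket. It went down to within 0.2 mm of the height it was gripped at, and a further small push did not lower it.
- **Cap:** it lies on the shelf at about (465, 0). It looked flat when I put it down; in the last top view the arm partly hid it.
- **Balls:** all four were counted in the dish from above right after pouring. At the end the arm hid the dish from the top camera. The scene camera showed two single balls and one blob the size of two, at the same places. That mask also picked up two spots outside the dish (rows 303 and 248), which I took to be table colour.
- **Bystanders:** the tins, brush and stretcher looked unmoved.
- **Forces:** readings stayed within a few N, and nothing was touching the gripper at the end.

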